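Set, lock and start the rock tumbler at the rummage sale

TASK

Set the speed of the rock tumbler for its demonstration run: turn the bar knob on the sloping panel so that its pointer lines up with the raised tab on the ring around it, then slide the arched metal guard all the way over the knob to lock the setting. Only then press the round start button fully down and let it spring back. Leave the tab ring where it is set, and do not knock the stones, the jar or the mug about.

Things in the scene. Friction and masses are not known exactly. Their poses are not given: they have to be found in the camera images.
- tumbler: The rock tumbler, fixed to the table; origin on the table under it. The sloping panel is on its wedge-shaped grey console; behind the panel is a level deck 100 mm above the table. On the right (-y) side of the console, beyond panel y = -165 mm, a black rubber drum lies on rollers, its top 171 mm above the table.
- panel_origin (a point): Point on the control panel, which slopes 25 degrees and faces the robot. Axes: x up the slope, y across to the left as seen from the robot, z straight out of the panel (25 degrees from vertical). The panel spans 150 mm in x and -140 to +165 mm in y. In this frame the knob axis is at x, y = 0, 35, the button at 0, 135 and the parked guard at 0, -90 mm.
- knob_grip (a point): Point on the axis of the black speed knob, 36 mm above the panel, 10 mm below the knob's top. The grip is a bar 50 mm long, 14 mm thick and 34 mm high (12 to 46 mm above the panel) on a round skirt of 56 mm diameter. The point turns with the knob: its x axis runs along the bar to the pointer end, its z axis is the panel's z.
- pointer (a point): Point of the knob's pointer, 37 mm from the knob axis, 12 mm above the panel. The pointer is a small nose on the skirt at one end of the bar, with a white line that also runs over the bar's top and end.
- tab (a point): The mark: point on the single raised steel tab (10 x 8 x 10 mm) of the flat 94 mm aluminium ring around the knob, 37 mm from the knob axis, 12 mm above the panel. The pointer is set when pointer comes to this point.
- speed_knob (a joint): Turn of the knob, rad, 0 to 2.3, growing clockwise as seen facing the panel. At 1.15 the pointer points straight up the slope (panel +x), at less it points to the left of that, at more to the right. It stays where it is left.
- marker_ring (a joint): Where the tab ring is set, rad, in the same measure as speed_knob (tab straight up the slope at 1.15). Stiff; to be left as it is.
- fin (a point): Centre of the top of the guard's black fin, 86.5 mm above the panel; axes as the panel's. The fin (44 mm along x, 14 mm thick along y, 30 mm high) stands on the middle of the guard, an aluminium arch 116 mm wide (x), 100 mm long (y), open at both ends, its flat top 56 mm above the panel. It slides on rails along panel y.
- guard (a joint): Travel of the guard, m: about 0 parked, 0.125 against its stop with its middle over the knob axis; grows towards panel +y (left). Moved with about 2 N; stays where it is left.
- start_button_top (a point): Centre of the top face of the round black start button (28 mm diameter, in a 44 mm steel collar that is 12 mm high), 22 mm above the panel. Pressed straight into the panel. Moves with the button.
- start_button (a joint): Press of the start button, m: 0 released, 0.006 fully down (spring, 5 N).
- deck_stone: Loose grey stone 44 mm across and 26 mm high on the level deck behind the panel; origin under its centre. A bystander.
- front_stone_a: Loose stone 64 mm across and 40 mm high on the table in front of the machine; origin under its centre. A bystander.
- front_stone_b: Loose stone 54 mm across and 32 mm high on the table in front of the machine; origin under its centre. A bystander.
- grit_jar: Loose jar with a steel cap, 60 mm across and 85 mm high, on the table to the left of the machine; origin under its centre. A bystander.
- enamel_mug: Loose white mug, 80 mm across and 80 mm high, on the table to the right; origin under its centre. A bystander.

How it is judged (in metres and radians):
On the way, in this order (a step that is already met when the one before it is completed fails the run):
1. the knob's pointer is set to the tab and stays there (distance between pointer and tab below 0.005 m), for 0.4 s.
2. the guard is slid all the way over the set knob (value of joint guard above 0.119 m and distance between pointer and tab below 0.005 m), for 0.2 s.
3. the start button is pressed fully down (value of joint start_button above 0.0048 m), for 0.05 s.
At the end, for the whole second after the job is handed in: the knob's pointer is within 5 mm of the ring's tab, the guard is within 6 mm of its stop over the knob, and the start button has sprung back (within 1 mm) (all of step 2 and value of joint start_button below 0.001 m); the robot touches nothing.
It fails at once if the start button is pressed before the guard is over the knob (value of joint start_button above 0.003 m and value of joint guard below 0.117 m).
It fails at once if the tab ring is shifted (distance of tab from where it was at the start of the episode above 0.004 m).
It fails at once if a stone, the jar or the mug is knocked about (distance of any of deck_stone, front_stone_a, front_stone_b, grit_jar, enamel_mug from where it was at the start of the episode above 0.025 m).
It also fails if it takes over 53 s, if anything falls off the work surface, if the arm or the gripper's body presses on something with over 40 N, if the wrist force passes 120 N, or if a joint passes its speed limit or range.

ROBOT

A 6-joint arm with a two-finger parallel gripper is mounted at the origin on the work surface. World frame = base frame: x ahead of the robot, y to its left, z up, the work surface at z = 0. Lengths are in m, angles in degrees, forces in N, time in s.
With the tool pointing down it reaches from about 0.4 to 0.825 m from the base axis. Payload 7 kg.
Tool frame: the origin (TCP) lies midway between the tips of the shut fingers; the grasp point (between the pads) lies r.grip_depth behind it (r.grip_depth is the distance from the TCP to the grasp point, in m); z points along the fingers, y is the direction in which the jaws open and shut (so a half turn about z gives the same grasp; the last joint's range is limited). The gripper opens to 88 mm and grips with 3 to 60 N. Pads are 19 mm wide; open, the fingers measure 130 mm over their backs; the gripper's body (78 mm by 193 mm) begins 47 mm behind the grasp point.
Start: joints at [91.221, 20.546, 0.682, 0, -70.136, -16.507], TCP at [0.178, 0.651, 0.227] pointing down, gripper open.
Joint ranges: [-176.03, 176.03], [-82.01, 121.73], [-58.28, 71.71], [-173.87, 95.51], [-174.79, -0.11], [-173.66, 173.66]. Speed limits (degrees/s): [136.94, 136.94, 172.46, 180, 180, 180].

INTERFACE

Orientations are given as [roll, pitch, yaw] about the fixed x, y, z axes, in that order (R = Rz(yaw) Ry(pitch) Rx(roll)).
In Python, from plant import r, imaging, close_job gives the robot as it stands.
- The arm moves only by the tool step_arm, never from a script. Its argument "commands" is a list of rows, each a list of 2 entries, a list of its own where there are three numbers: the shift along the tool's x, y, z in mm, then the turn about the tool's z in degrees. In form: [[[x, y, z], twist], ...]. A call has 1 to 20 rows; each row shifts and turns the commanded pose from where the row before left it, along the tool's axes as they then stand; what a row does not reach is not made up. A row lasts 1/8 s, in which the tool goes at most 62.5 mm and 10.7 degrees, less where a joint would pass 70% of its speed; a pose out of reach is approached as far as the arm can. A call with a gripper value outside its range is refused whole. "gripper" is the closure, from 0 (fully open) to 1 (shut), set as the call begins (left out, the last holds). The fingers move at their own pace and stop on an object; "grip_force" is the grip in N (left out, the last holds). Time passes only in rows, so rows that do not move let the fingers close. It gives the time, the measured TCP pose, the force and the opening at its end, in the units of the state.
- r.get_state(): the state, without advancing time (a new reading comes with each control period).
- imaging.capture(name): name is "side" or "top"; returns a dict with "img" (480x640x3 uint8, red, green, blue), "z_map" (480x640 float32, m along the optical axis (not along the pixel's ray), 0 where there is no reading), "vfov" (degrees; the focal length in pixels is half the picture's height over the tangent of half this angle, whatever the lens; pixels are square), "cx", "cy" (the principal point, pixels), "extrinsics" (4x4, takes a point from camera to world coordinates). Camera axes: x right, y down, z forward; pixel columns grow to the right and rows downward; lengths in m; the calibration is good to about 2 mm. A picture is of the moment at which its call begins.
- close_job(): hands the job in, once; it reports no verdict.
The state is a dict: "time_s": time; "joints": joint angles; "qd": joint speeds; "joint_torque": joint torques, N m; "tcp_pos": TCP position; "eef_rot": TCP orientation; "contact_force": force on the tool from outside, world axes, zero at the start; "moment": the same for the moment, N m; "gripper_width": finger opening in m.
Only numpy, scipy, OpenCV 4.12 (cv2) and the standard library are available. Lean on these libraries where they do the work, as an engineer would, in place of code of your own. Each camera call takes 0.05 s, during which the arm holds its last target.

## Working session

There is one attempt and no reset: what is moved stays moved. The work goes in short steps, Python scripts to look and compute and a tool call to move; the robot and the scene stay as the last step left them, time stands still between calls to the robot, and variables do not carry over. Pictures are saved under pics/ and viewed, and the job is handed in when it is done.

Besides the shell and the picture viewer there is one more tool, called by a JSON object that holds its "api" and its "payload", one argument or row to a line. step_arm: Moves the arm, as the interface text tells. Its arguments: {"type":"object","properties":{"commands":{"type":"array","items":{"type":"array"}},"gripper":{"type":"number"},"grip_force":{"type":"number"}},"required":["commands"]}

```bash
ls; mkdir -p pics; python3 - <<'E'
from plant import r, imaging
import cv2
print(r.get_state(), r.grip_depth)
for n in ("side","top"):
    c=imaging.capture(n)
    import numpy as np
    np.savez(f"pics/{n}0.npz",**c)
    cv2.imwrite(f"pics/{n}0.png",c["img"][:,:,::-1])
    print(n,c["vfov"],c["cx"],c["cy"],c["extrinsics"],(c["z_map"]>0).mean())
E
```

```text
pics
{'time_s': 0.0, 'joints': array([ 9.12203460e+01,  2.05918426e+01,  6.34696112e-01, -1.86972778e-02,
       -7.01342745e+01, -1.65078707e+01]), 'qd': array([-0.03720723, -0.11638866, -0.01089317,  0.01097517,  0.04081867,
        0.00372735]), 'joint_torque': array([ 1.02587685e-03, -5.82712555e+01,  2.93052328e+01,  6.99737236e+00,
        6.85914667e-03, -1.48736490e-04]), 'tcp_pos': array([0.17786694, 0.65065886, 0.22562955]), 'eef_rot': array([ 1.79907353e+02, -9.12719866e-03, -1.52938851e+01]), 'contact_force': array([-0.07255284,  0.43607228, -0.04537638]), 'moment': array([-0.04212993, -0.0256896 ,  0.00092596]), 'gripper_width': 0.08761459683997877} 0.0188
side 46.26967881943322 320.2535466276722 237.53326208484387 [[-0.98892484 -0.10393908  0.10594497  0.36377701]
 [-0.14840766  0.68441706 -0.71382663  0.84927354]
 [ 0.00168394 -0.72164392 -0.69226239  0.98752608]
 [ 0.          0.          0.          1.        ]] 0.9959602864583333
top 44.75542723998763 315.9948909558439 229.6884004615615 [[-0.01642373 -0.99804982  0.06022309  0.44473306]
 [-0.99981409  0.01578456 -0.01107374 -0.02939925]
 [ 0.01010155 -0.06039376 -0.99812352  1.32812248]
 [ 0.          0.          0.          1.        ]] 0.9957779947916666
```

View pics/side0.png

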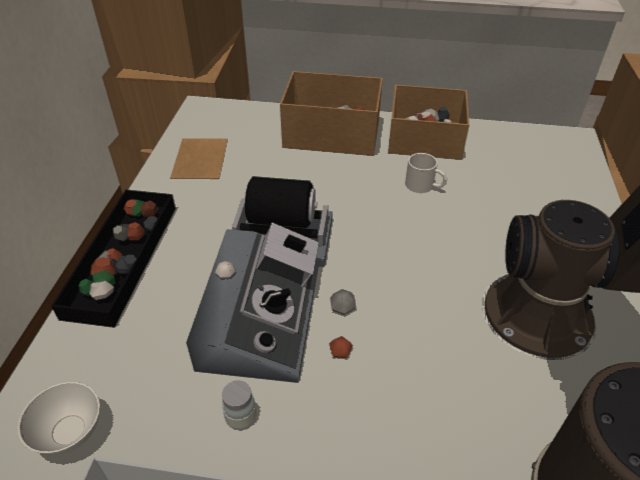

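View pics/top0.png

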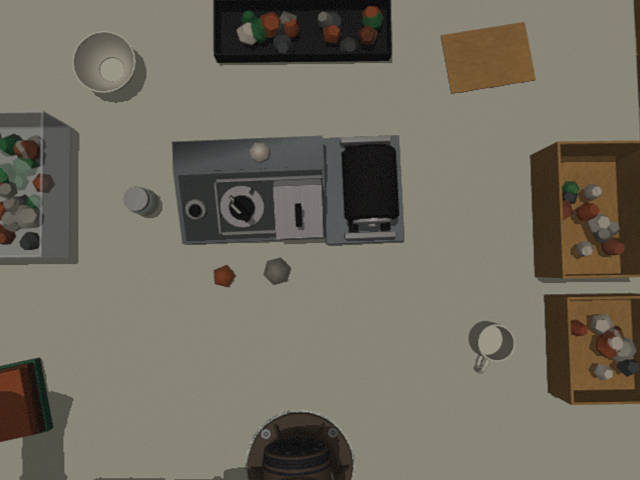

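```bash
cat > h.py <<'E'
import numpy as np, cv2
def cloud(c):
    h,w=c["z_map"].shape; f=h/2/np.tan(np.radians(float(c["vfov"]))/2)
    v,u=np.mgrid[:h,:w]; z=c["z_map"].astype(float)
    P=np.stack([(u-c["cx"])/f*z,(v-c["cy"])/f*z,z],-1)
    E=c["extrinsics"]; return P@E[:3,:3].T+E[:3,3]
def ray(c,u,v):
    f=480/2/np.tan(np.radians(float(c["vfov"]))/2); E=c["extrinsics"]
    d=np.stack([(np.asarray(u)-c["cx"])/f,(np.asarray(v)-c["cy"])/f,np.ones(np.shape(u))],-1)
    return E[:3,3],d@E[:3,:3].T
def project(c,P):
    f=480/2/np.tan(np.radians(float(c["vfov"]))/2); E=c["extrinsics"]
    q=(np.asarray(P)-E[:3,3])@E[:3,:3]
    return np.stack([q[...,0]/q[...,2]*f+c["cx"],q[...,1]/q[...,2]*f+c["cy"]],-1)
E
python3 - <<'E'
from h import *
c=np.load("pics/top0.npz"); s=np.load("pics/side0.npz")
P=cloud(c)
cv2.imwrite("pics/tcrop.png",cv2.resize(cv2.convertScaleAbs(c["img"][130:255,170:340,::-1],alpha=1.6),None,fx=4.5,fy=4.5,interpolation=cv2.INTER_CUBIC))
cv2.imwrite("pics/scrop.png",cv2.resize(cv2.convertScaleAbs(s["img"][220:370,190:350,::-1],alpha=1.6),None,fx=4,fy=4,interpolation=cv2.INTER_CUBIC))
for u,v in [(185,225),(200,180),(270,235),(185,180),(230,160),(195,210),(240,210),(300,215),(290,190),(315,190),(260,152),(370,190),(145,200),(224,275),(277,270),(100,400)]:
    print(u,v,P[v,u].round(4))
E
```

```text
185 225 [0.5367 0.2434 0.0502]
200 180 [0.6293 0.2024 0.0918]
270 235 [0.5124 0.0583 0.038 ]
185 180 [0.6292 0.2334 0.0961]
230 160 [0.6695 0.1368 0.1022]
195 210 [0.5663 0.2152 0.0819]
240 210 [0.5619 0.1154 0.1114]
300 215 [ 0.5464 -0.0105  0.1474]
290 190 [0.5989 0.0094 0.1389]
315 190 [ 0.5985 -0.0419  0.1357]
260 152 [0.6812 0.0712 0.1252]
370 190 [ 0.5922 -0.1514  0.172 ]
145 200 [0.589  0.321  0.0853]
224 275 [0.4258 0.1608 0.0367]
277 270 [0.4349 0.0436 0.0406]
100 400 [ 0.1509  0.4454 -0.0016]
```

View pics/tcrop.png

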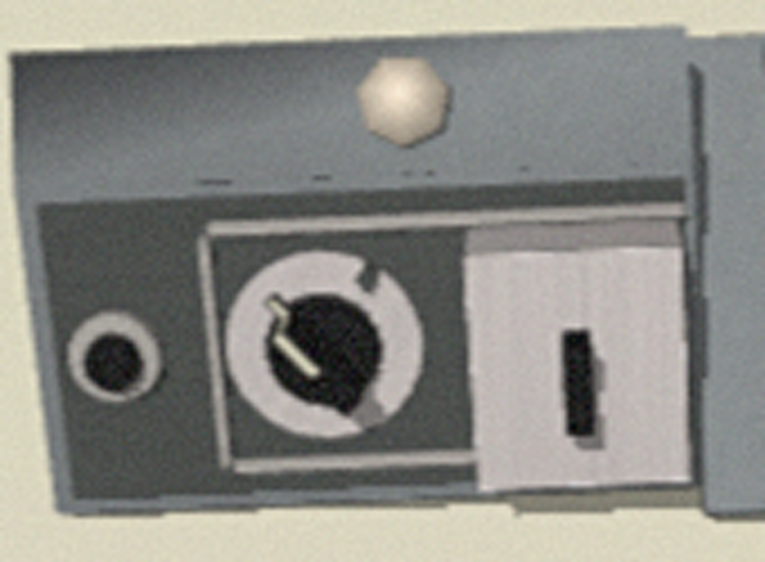

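View pics/scrop.png

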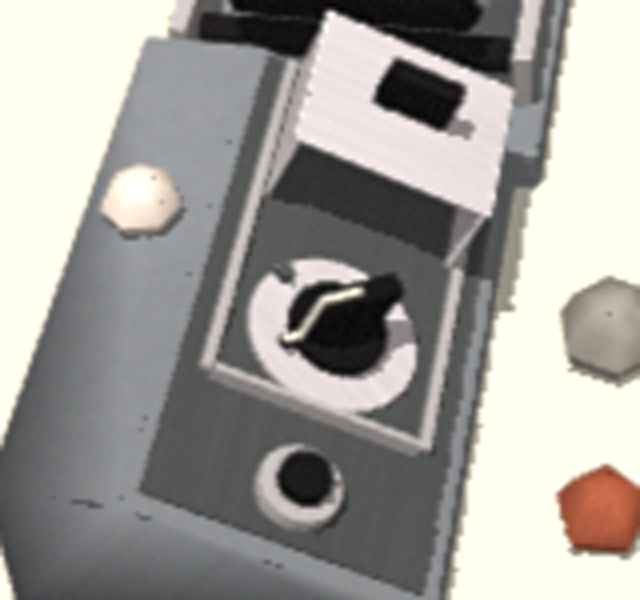

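```bash
cat > fit.py <<'E'
from h import *
C={n:np.load(f"pics/{n}0.npz") for n in("top","side")}
def inplane(P): pass
N=[]
for n,c in C.items():
    P=cloud(c); im=c["img"].astype(int)
    box=(P[...,0]>.49)&(P[...,0]<.66)&(P[...,1]>-.06)&(P[...,1]<.27)&(P[...,2]>.02)&(P[...,2]<.105)
    hsv=cv2.cvtColor(c["img"],cv2.COLOR_RGB2HSV)
    Q=P[box]
    # RANSAC plane w. normal tilt ~25deg
    rng=np.random.default_rng(0);best=0
    for _ in range(600):
        a,b,d=Q[rng.choice(len(Q),3)]
        nn=np.cross(b-a,d-a); L=np.linalg.norm(nn)
        if L<1e-5: continue
        nn/=L; nn*=np.sign(nn[2])
        if abs(np.degrees(np.arccos(nn[2]))-25)>3 : continue
        k=np.abs((Q-a)@nn)<.002
        if k.sum()>best: best=k.sum();K=k
    q=Q[K]; m=q.mean(0); nn=np.linalg.svd(q-m,full_matrices=False)[2][2]; nn*=np.sign(nn[2])
    print(n,best,nn,"tilt",np.degrees(np.arccos(nn[2])),"yaw",np.degrees(np.arctan2(nn[1],nn[0]))-180,"z at (.57,.1)",m[2]-((np.array([.57,.1])-m[:2])@nn[:2])/nn[2])
    N.append((nn,m))
E
python3 - <<'E'
from fit import *
E
```

```text
top 3489 [-0.42663841 -0.01160808  0.90434779] tilt 25.26441626368922 yaw -358.4414667416763 z at (.57,.1) 0.06498426147773012
side 4308 [-0.41315446 -0.00743012  0.91063065] tilt 24.407351115497182 yaw -358.9697109200503 z at (.57,.1) 0.06576152404225032
```

```bash
cat > feat.py <<'E'
from h import *
def cast(c,uv,n,p0):
    o,d=ray(c,uv[...,0],uv[...,1]); t=((p0-o)@n)/(d@n); return o+d*t[...,None]
def rot(yaw):
    y=np.radians(yaw); t=np.radians(25)
    Y=np.array([-np.sin(y),np.cos(y),0]); h=np.array([np.cos(y),np.sin(y),0])
    X=h*np.cos(t)+np.array([0,0,np.sin(t)]); return np.stack([X,Y,np.cross(X,Y)],1)
E
python3 - <<'E'
from feat import *
import glob
C={n:np.load(f"pics/{n}0.npz") for n in("top","side")}
R=rot(1.3); n=R[:,2]; p0=np.array([.57,.1,.0654])
roi={"top":dict(ring=(215,180,272,234),btn=(184,196,210,222),fin=(290,198,308,232)),
     "side":dict(ring=(248,280,298,326),btn=(252,328,280,355),fin=(280,232,310,254))}
for nme,c in C.items():
    g=cv2.cvtColor(c["img"],cv2.COLOR_RGB2GRAY)
    for k,(a,b,d,e) in roi[nme].items():
        sub=g[b:e,a:d]
        m=(sub>140) if k!="fin" else (sub<60)
        m=m.astype(np.uint8)
        cs,_=cv2.findContours(m,cv2.RETR_EXTERNAL,cv2.CHAIN_APPROX_NONE)
        ct=max(cs,key=cv2.contourArea)[:,0,:]+[a,b]
        hull=cv2.convexHull(ct.astype(np.int32))[:,0]
        el=cv2.fitEllipse(hull) 
        mo=cv2.moments(hull)
        cen=np.array([mo["m10"]/mo["m00"],mo["m01"]/mo["m00"]])
        h={"ring":.003,"btn":.012,"fin":.0865}[k]
        W=cast(c,hull.astype(float),n,p0+n*h); L=(W-p0)@R
        (x,y),rad=cv2.minEnclosingCircle((L[:,:2]*1000).astype(np.float32))
        print(nme,k,"cen",cen.round(1),"ell",np.round(el[0],1),np.round(el[1],1),"local ext",(L[:,:2].max(0)-L[:,:2].min(0)).round(4),
          "mid",(.5*(L[:,:2].max(0)+L[:,:2].min(0))).round(4),"circ",round(x,1),round(y,1),round(rad,1))
E
```

```text
Traceback (most recent call last):
ValueError: max() iterable argument is empty
```

```bash
cat > run1.py <<'E'
from feat import *
C={n:np.load(f"pics/{n}0.npz") for n in("top","side")}
R=rot(1.3); n=R[:,2]; p0=np.array([.57,.1,.0654])
roi={"top":dict(ring=(215,184,272,230),btn=(184,196,210,222),fin=(290,198,308,232)),
     "side":dict(ring=(248,280,298,326),btn=(252,328,280,355),fin=(280,232,310,254))}
for nme,c in C.items():
    g=cv2.cvtColor(c["img"],cv2.COLOR_RGB2GRAY)
    for k,(a,b,d,e) in roi[nme].items():
        sub=g[b:e,a:d]
        th,m=cv2.threshold(sub,0,255,cv2.THRESH_OTSU|(cv2.THRESH_BINARY_INV if k=="fin" else 0))
        cs,_=cv2.findContours(m,cv2.RETR_EXTERNAL,cv2.CHAIN_APPROX_NONE)
        ct=max(cs,key=cv2.contourArea)[:,0,:]+[a,b]
        hull=cv2.convexHull(ct.astype(np.int32))[:,0]
        h={"ring":.003,"btn":.012,"fin":.0865}[k]
        W=cast(c,hull.astype(float),n,p0+n*h); L=(W-p0)@R
        (x,y),rad=cv2.minEnclosingCircle((L[:,:2]*1000).astype(np.float32))
        print(nme,k,th,"px",hull.mean(0).round(1),"local ext",(L[:,:2].max(0)-L[:,:2].min(0)).round(4),
          "mid",(.5*(L[:,:2].max(0)+L[:,:2].min(0))).round(4),"circ",round(x,1),round(y,1),round(rad,1))
E
python3 run1.py
```

```text
top ring 75.0 px [239.6 205.5] local ext [0.0925 0.0939] mid [0.0061 0.0168] circ 5.8 16.6 47.7
top btn 67.0 px [194.4 209.1] local ext [0.0436 0.0429] mid [0.008  0.1158] circ 8.0 116.6 22.7
top fin 70.0 px [298.6 214.9] local ext [0.0546 0.0153] mid [ 0.0101 -0.1073] circ 10.1 -108.9 27.9
side ring 88.0 px [269.2 304.9] local ext [0.0944 0.0966] mid [0.0054 0.0161] circ 13.4 21.1 55.7
side btn 77.0 px [263.3 342.8] local ext [0.0439 0.0471] mid [0.0056 0.1192] circ 6.6 119.7 24.2
side fin 76.0 px [295.2 243.3] local ext [0.0476 0.0398] mid [ 0.0097 -0.0899] circ 10.6 -92.1 28.7
```

```bash
python3 - <<'E'
from feat import *
C={n:np.load(f"pics/{n}0.npz") for n in("top","side")}
R=rot(0); n=R[:,2]; p0=np.array([.57,.1,.0654])
def T(x,y): return [170+(x+.5)/4.5-.5,130+(y+.5)/4.5-.5]
def S(x,y): return [190+(x+.5)/4-.5,220+(y+.5)/4-.5]
# rows: edges picked, top-left rail top-line etc.
for nm,f,prs in (("top",T,[((40,205),(685,180)),((75,498),(470,485))]),("side",S,[((141,492),(268,65)),((425,596),(488,282))])):
    for a,b in prs:
        W=cast(C[nm],np.array([f(*a),f(*b)]),n,p0); L=(W-p0)@R
        d=L[0]-L[1]; print(nm,L[:,:2].round(4).tolist(),"yaw",np.degrees(np.arctan2(-d[0],d[1])).round(2))
# LSD line fit on edges in top
g=cv2.cvtColor(C["top"]["img"],cv2.COLOR_RGB2GRAY)
for nm,(a,b,d,e) in (("top",(170,165,330,250)),("side",(190,220,345,370))):
    g=cv2.cvtColor(C[nm]["img"],cv2.COLOR_RGB2GRAY)[b:e,a:d]
    ls=cv2.createLineSegmentDetector().detect(g)[0][:,0]
    for l in ls:
        if np.hypot(l[2]-l[0],l[3]-l[1])<38: continue
        uv=l.reshape(2,2)+[a,b]
        W=cast(C[nm],uv,n,p0); L=(W-p0)@R; d=L[0]-L[1]; d*=np.sign(d[1])
        print(nm,uv.round(0).tolist(),L[:,:2].round(3).tolist(),"yaw",np.degrees(np.arctan2(-d[0],d[1])).round(2))
E
```

```text
top [[0.0766, 0.1467], [0.0842, -0.1575]] yaw 1.43
top [[-0.073, 0.144], [-0.0694, -0.0505]] yaw 1.05
side [[0.0746, 0.146], [0.0821, -0.1494]] yaw 1.45
side [[-0.0752, 0.1423], [-0.0734, -0.0629]] yaw 0.51
top [[323.0, 237.0], [321.0, 186.0]] [[-0.07, -0.158], [0.049, -0.155]] yaw -88.64
top [[267.0, 241.0], [206.0, 243.0]] [[-0.077, -0.034], [-0.08, 0.102]] yaw 1.05
top [[272.0, 181.0], [275.0, 231.0]] [[0.061, -0.051], [-0.053, -0.053]] yaw -88.98
top [[217.0, 182.0], [307.0, 178.0]] [[0.06, 0.067], [0.067, -0.125]] yaw 1.95
top [[183.0, 242.0], [173.0, 165.0]] [[-0.077, 0.152], [0.098, 0.157]] yaw -88.21
top [[277.0, 238.0], [321.0, 236.0]] [[-0.072, -0.057], [-0.068, -0.154]] yaw 1.92
top [[221.0, 232.0], [216.0, 183.0]] [[-0.054, 0.067], [0.058, 0.069]] yaw -88.64
top [[325.0, 242.0], [284.0, 243.0]] [[-0.081, -0.162], [-0.084, -0.073]] yaw 1.43
top [[222.0, 235.0], [273.0, 232.0]] [[-0.061, 0.065], [-0.058, -0.049]] yaw 1.91
top [[322.0, 174.0], [217.0, 179.0]] [[0.074, -0.158], [0.068, 0.066]] yaw 1.56
top [[273.0, 229.0], [222.0, 231.0]] [[-0.05, -0.049], [-0.053, 0.064]] ya
[... 784 characters left out ...]
[[-0.061, 0.056], [-0.058, -0.061]] yaw 1.58
side [[261.0, 236.0], [239.0, 310.0]] [[0.074, -0.155], [0.068, 0.061]] yaw 1.6
side [[304.0, 273.0], [295.0, 328.0]] [[-0.046, -0.1], [-0.055, 0.052]] yaw 3.15
side [[240.0, 312.0], [296.0, 333.0]] [[0.065, 0.065], [-0.059, 0.062]] yaw -88.48
side [[293.0, 368.0], [224.0, 343.0]] [[-0.069, 0.143], [0.075, 0.147]] yaw -88.5
side [[224.0, 341.0], [256.0, 234.0]] [[0.077, 0.143], [0.085, -0.154]] yaw 1.54
side [[309.0, 291.0], [296.0, 368.0]] [[-0.068, -0.059], [-0.074, 0.142]] yaw 1.83
side [[299.0, 368.0], [307.0, 318.0]] [[-0.081, 0.139], [-0.076, 0.015]] yaw 1.94
side [[299.0, 283.0], [258.0, 268.0]] [[-0.04, -0.067], [0.056, -0.061]] yaw -86.02
```

```bash
cat > frame.py <<'E'
from feat import *
R=rot(1.5); p0=np.array([.57,.1,.0654])
def setO(x,y):
    return p0+R[:,0]*x+R[:,1]*y
E
python3 - <<'E'
from feat import *
C={n:np.load(f"pics/{n}0.npz") for n in("top","side")}
s=open('run1.py').read().replace("rot(1.3)","rot(1.5)"); exec(s)
def T(x,y): return [170+(x+.5)/4.5-.5,130+(y+.5)/4.5-.5]
def S(x,y): return [190+(x+.5)/4-.5,220+(y+.5)/4-.5]
O=p0+R@np.array([.0058,-.0188,0]); print("O",O)
for nm,f,d in (("top",T,dict(ptr=(277,300,12),lineA=(278,335,46),lineB=(318,375,46),tab=(372,274,12),finc=(577,385,86.5))),
   ("side",S,dict(ptr=(288,340,12),lineA=(318,301,46),lineB=(365,290,46),tab=(282,269,12),finc=(428,85,86.5)))):
    for k,(x,y,h) in d.items():
        L=(cast(C[nm],np.array([f(x,y)]),n,O+n*h/1000)-O)@R; x,y,_=L[0]*1000
        a=np.arctan2(-(y-35),x)+1.15
        print(nm,k,round(x,1),round(y,1),"r",round(np.hypot(x,y-35),1),"joint",round(a,3),"phi deg",round(np.degrees(a-1.15),1))
for k,l in dict(knobaxis26=(0,35,26),knobtop=(0,35,46),fin=(0,-90,86.5),btn=(0,135,22)).items(): print(k,(O+R@np.array(l)/1000).round(4))
E
```

```text
top ring 75.0 px [239.6 205.5] local ext [0.0925 0.0939] mid [0.0062 0.0168] circ 5.9 16.6 47.7
top btn 67.0 px [194.4 209.1] local ext [0.0436 0.0429] mid [0.0084 0.1158] circ 8.4 116.6 22.7
top fin 70.0 px [298.6 214.9] local ext [0.0546 0.0152] mid [ 0.0097 -0.1071] circ 9.7 -108.8 27.9
side ring 88.0 px [269.2 304.9] local ext [0.0944 0.0966] mid [0.0055 0.016 ] circ 13.5 21.0 55.7
side btn 77.0 px [263.3 342.8] local ext [0.0439 0.0472] mid [0.006  0.1193] circ 7.0 119.8 24.3
side fin 76.0 px [295.2 243.3] local ext [0.0477 0.0399] mid [ 0.0093 -0.09  ] circ 10.2 -92.1 28.7
O [0.57574691 0.08134404 0.06785119]
top ptr 26.9 54.7 r 33.4 joint 0.518 phi deg -36.2
top lineA 21.0 51.1 r 26.4 joint 0.495 phi deg -37.5
top lineB 0.5 34.3 r 0.9 joint 2.095 phi deg 54.1
top tab 37.9 8.9 r 46.0 joint 1.753 phi deg 34.6
top finc 5.0 -86.6 r 121.7 joint 2.679 phi deg 87.6
side ptr 23.9 55.8 r 31.7 joint 0.433 phi deg -41.1
side lineA 21.1 52.7 r 27.6 joint 0.45 phi deg -40.1
side lineB -1.5 34.6 r 1.5 joint 4.033 phi deg 165.2
side tab 36.4 13.3 r 42.4 joint 1.687 phi deg 30.8
side finc -0.1 -80.8 r 115.8 joint 2.722 phi deg 90.1
knobaxis26 [0.5638 0.116  0.0914]
knobtop [0.5554 0.1158 0.1095]
fin [ 0.5416 -0.0096  0.1462]
btn [0.5629 0.2161 0.0878]
```

```bash
cat > go.py <<'E'
import sys
from plant import r
import numpy as np
def go(*tgt):
    s=r.get_state(); y=np.radians(s["eef_rot"][2]); d=(np.array(tgt)-s["tcp_pos"])*1000
    X=np.array([np.cos(y),np.sin(y),0]);Y=np.array([np.sin(y),-np.cos(y),0])
    print("t",s["time_s"],"tcp",s["tcp_pos"].round(4),"rot",s["eef_rot"].round(2),"j",s["joints"].round(0),"F",s["contact_force"].round(1),"w",round(s["gripper_width"],4))
    print("shift tool",round(d@X,1),round(d@Y,1),round(-d[2],1))
if __name__=="__main__": go(*map(float,sys.argv[1:4]))
E
python3 go.py .56 .116 .20
```

```text
t 0.1 tcp [0.1779 0.6507 0.2257] rot [ 1.7991e+02 -1.0000e-02 -1.5290e+01] j [ 91.  21.   1.  -0. -70. -17.] F [0.3 0.2 0.2] w 0.0878
shift tool 509.6 415.0 25.7
```

{"api": "step_arm", "payload": {
  "commands": [
    [[15,12,0],0],
    [[30,24,0],-3],
    [[31,26,0],0],
    [[31,25,0],0],
    [[31,25,0],0],
    [[31,25,0],0],
    [[31,25,0],0],
    [[31,25,0],0],
    [[31,25,0],0],
    [[31,25,0],0],
    [[31,25,0],0],
    [[31,25,0],0],
    [[31,25,0],0],
    [[31,25,0],0],
    [[31,25,0],0],
    [[31,25,0],0],
    [[30,24,0],0],
    [[15,12,0],0],
    [[0,0,0],0],
    [[0,0,0],0]
  ],
  "gripper": 0.59,
  "grip_force": 20
}}

```text
time_s: 2.6
tcp_pos: [0.597, 0.1246, 0.2265]
eef_rot: [-180.0, 0.0, -12.3]
contact_force: [-0.3, 0.0, 0.0]
gripper_width: 0.0357
```

```bash
python3 go.py .56 .116 .20
```

```text
t 2.6 tcp [0.597  0.1246 0.2265] rot [-1.7999e+02  2.0000e-02 -1.2290e+01] j [ 30.  14.  -8.  -0. -68.  48.] F [-0.3  0.   0. ] w 0.0357
shift tool -34.4 16.3 26.5
```

{"api": "step_arm", "payload": {
  "commands": [
    [[-17,8,8],0],
    [[-17,8,8],0],
    [[0,0,0],-10],
    [[0,0,0],-10.3],
    [[0,0,0],-10.3],
    [[0,0,0],-10.3],
    [[0,0,0],-10.3],
    [[0,0,10],0],
    [[0,0,0],0],
    [[0,0,0],0]
  ]
}}

```text
time_s: 3.85
tcp_pos: [0.5608, 0.1162, 0.2004]
eef_rot: [180.0, 0.0, 38.8]
contact_force: [0.3, 0.0, -0.6]
gripper_width: 0.0363
```

```bash
python3 go.py .560 .116 .125; cat > snap.py <<'E'
import sys
from plant import r, imaging
from h import *
def snap(tag):
    for n in ("side","top"):
        c=imaging.capture(n); np.savez(f"pics/{n}{tag}.npz",**c); im=c["img"][:,:,::-1]
        b=(190,200,350,370) if n=="side" else (170,130,340,255)
        cv2.imwrite(f"pics/{n}{tag}.png",cv2.resize(cv2.convertScaleAbs(im[b[1]:b[3],b[0]:b[2]],alpha=1.6),None,fx=3.5 if n=="side" else 4.5,fy=3.5 if n=="side" else 4.5,interpolation=cv2.INTER_CUBIC))
snap(sys.argv[1])
E
python3 snap.py 1
```

```text
t 3.85 tcp [0.5608 0.1162 0.2004] rot [1.800e+02 2.000e-02 3.881e+01] j [ 31.  12. -15.   0. -63.  98.] F [ 0.3  0.  -0.6] w 0.0363
shift tool -0.7 -0.3 75.4
```

View pics/side1.png

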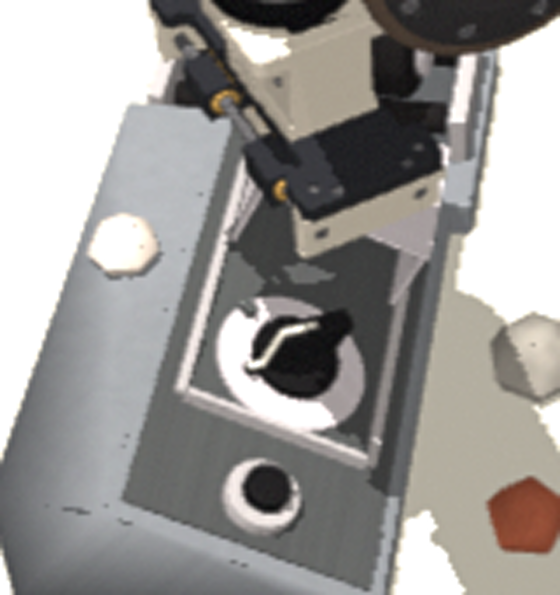

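The side view shows the knob free under the raised gripper, its pointer at crop (262,360) and the tab at (250,307). I'll go down to just above the bar.

{"api": "step_arm", "payload": {
  "commands": [
    [[0,0,20],0],
    [[0,0,25],0],
    [[0,0,20],0],
    [[0,0,12],0],
    [[0,0,0],0]
  ]
}}

```text
time_s: 4.58
tcp_pos: [0.5607, 0.1158, 0.123]
eef_rot: [-180.0, 0.1, 38.9]
contact_force: [-0.4, 0.5, -0.6]
gripper_width: 0.0361
```

```bash
python3 go.py .560 .116 .094;python3 snap.py 2
```

```text
t 4.575 tcp [0.5607 0.1158 0.123 ] rot [-1.7999e+02  8.0000e-02  3.8890e+01] j [ 31.  16. -20.   0. -54.  98.] F [-0.4  0.5 -0.6] w 0.0361
shift tool -0.4 -0.6 29.0
```

View pics/side2.png

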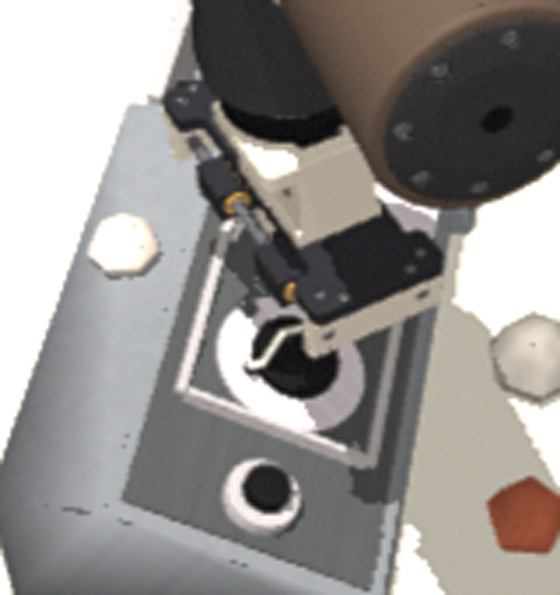

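View pics/top2.png

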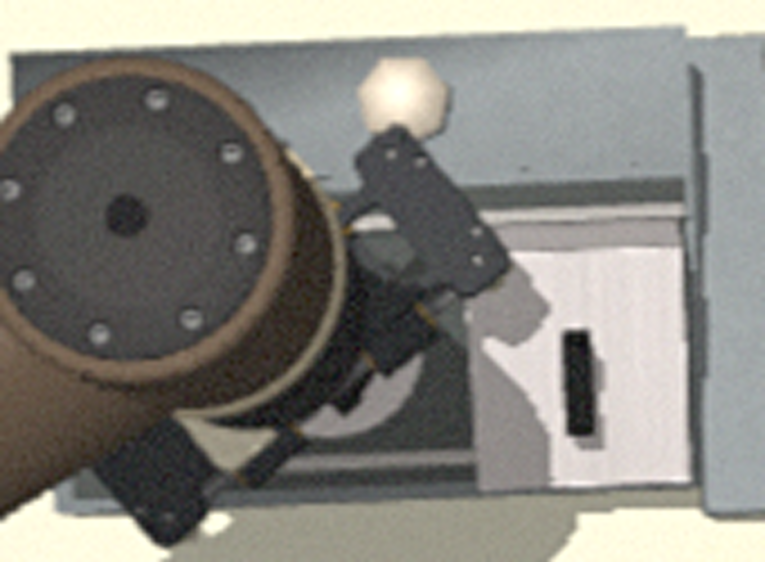

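{"api": "step_arm", "payload": {
  "commands": [
    [[0,0,10],0],
    [[0,0,10],0],
    [[0,0,8],0],
    [[0,0,0],0]
  ]
}}

```text
time_s: 5.18
tcp_pos: [0.5604, 0.1158, 0.0946]
eef_rot: [-180.0, 0.1, 38.9]
contact_force: [0.3, -0.7, 0.1]
gripper_width: 0.036
```

{"api": "step_arm", "payload": {
  "commands": [
    [[0,0,0],0],
    [[0,0,0],0],
    [[0,0,0],0],
    [[0,0,0],0]
  ],
  "gripper": 1,
  "grip_force": 15
}}

```text
time_s: 5.68
tcp_pos: [0.5606, 0.1173, 0.096]
eef_rot: [-179.9, -0.1, 38.9]
contact_force: [-4.9, 6.2, 3.0]
gripper_width: 0.0162
```

```bash
python3 snap.py 3; python3 go.py .560 .116 .094
```

```text
t 5.775 tcp [0.5606 0.1173 0.096 ] rot [-1.7993e+02 -7.0000e-02  3.8920e+01] j [ 31.  18. -22.  -0. -50.  98.] F [-4.5  7.8  3. ] w 0.0164
shift tool -1.3 0.6 2.0
```

View pics/side3.png

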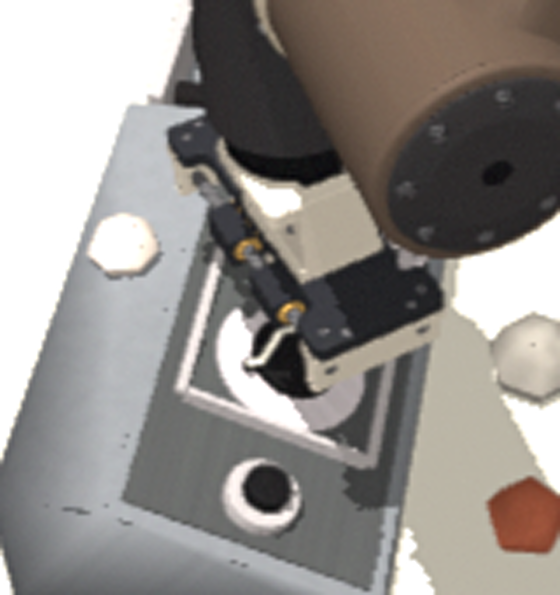

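The gripper holds the bar (16 mm opening) and the pointer is still at (258,360). Turning in stages.

{"api": "step_arm", "payload": {
  "commands": [
    [[0,0,0],4],
    [[0,0,0],6],
    [[0,0,0],6],
    [[0,0,0],6],
    [[0,0,0],6],
    [[0,0,0],4],
    [[0,0,0],0]
  ]
}}

```text
time_s: 6.65
tcp_pos: [0.561, 0.1162, 0.0963]
eef_rot: [-180.0, -0.0, 7.0]
contact_force: [-3.2, 1.4, 6.8]
gripper_width: 0.014
```

```bash
python3 snap.py 4; python3 go.py .560 .116 .094
```

```text
t 6.75 tcp [0.561  0.1162 0.0963] rot [-1.7998e+02 -3.0000e-02  7.0100e+00] j [ 31.  18. -22.  -0. -50.  66.] F [-3.5  0.8  7.6] w 0.0138
shift tool -1.0 0.1 2.3
```

View pics/side4.png

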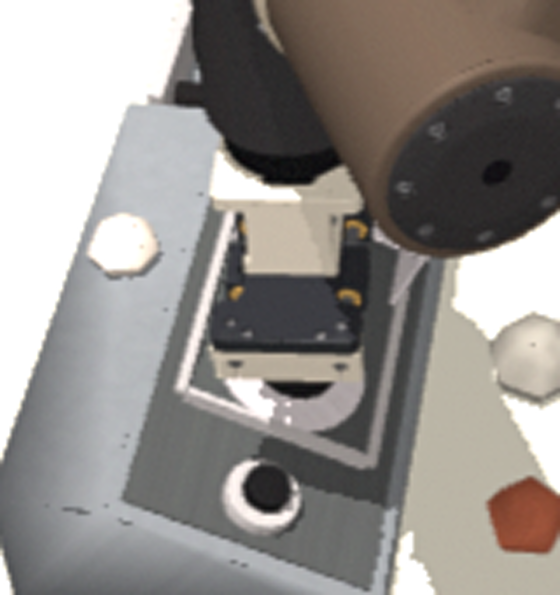

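The bar follows: the opening is now 14 mm, the bar's own thickness.

{"api": "step_arm", "payload": {
  "commands": [
    [[0,0,0],5],
    [[0,0,0],6],
    [[0,0,0],6],
    [[0,0,0],6],
    [[0,0,0],6],
    [[0,0,0],6],
    [[0,0,0],3],
    [[0,0,0],0]
  ]
}}

```text
time_s: 7.75
tcp_pos: [0.5606, 0.1151, 0.0957]
eef_rot: [179.9, 0.0, -31.0]
contact_force: [-1.4, -5.8, 2.2]
gripper_width: 0.0161
```

```bash
python3 snap.py 5; python3 go.py .560 .116 .094
```

```text
t 7.85 tcp [0.5606 0.1152 0.0957] rot [179.93  -0.   -30.95] j [ 31.  18. -22.   0. -50.  28.] F [-0.6 -4.6  2.5] w 0.0162
shift tool -1.0 -0.4 1.7
```

View pics/side5.png

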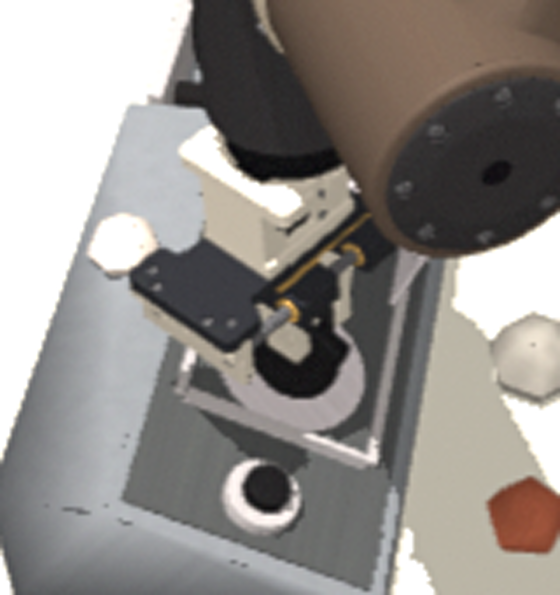

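View pics/top5.png

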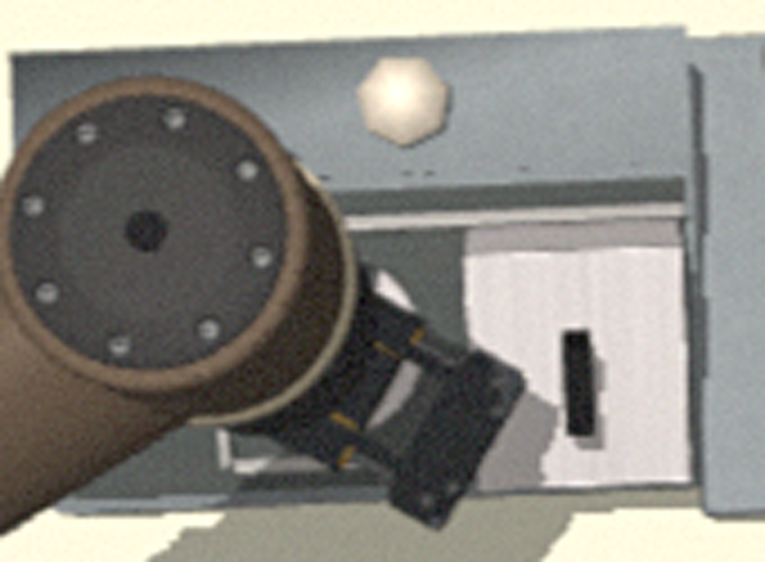

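The pointer is hidden behind the gripper, so I'll release, rise and look.

{"api": "step_arm", "payload": {
  "commands": [
    [[0,0,0],0],
    [[0,0,0],0],
    [[0,0,-10],0],
    [[0,0,-25],0],
    [[0,0,-30],0],
    [[0,0,-30],0],
    [[0,0,-10],0],
    [[0,0,0],0]
  ],
  "gripper": 0.6
}}

```text
time_s: 8.85
tcp_pos: [0.5612, 0.1163, 0.2013]
eef_rot: [-179.9, -0.0, -31.1]
contact_force: [-0.3, 0.2, -1.2]
gripper_width: 0.0354
```

```bash
python3 snap.py 6; python3 go.py .560 .116 .094
```

```text
t 8.95 tcp [0.5604 0.116  0.1997] rot [ 1.7995e+02  5.0000e-02 -3.1080e+01] j [ 31.  12. -15.  -0. -63.  28.] F [-0.4  0.5 -0.8] w 0.035
shift tool -0.3 0.2 105.7
```

View pics/side6.png

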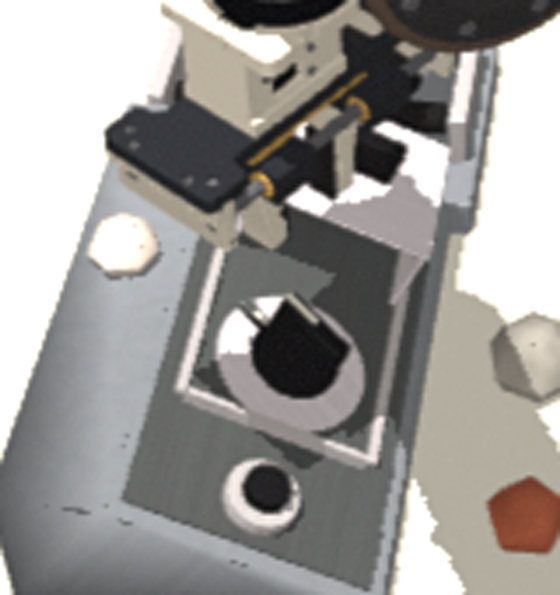

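View pics/top6.png

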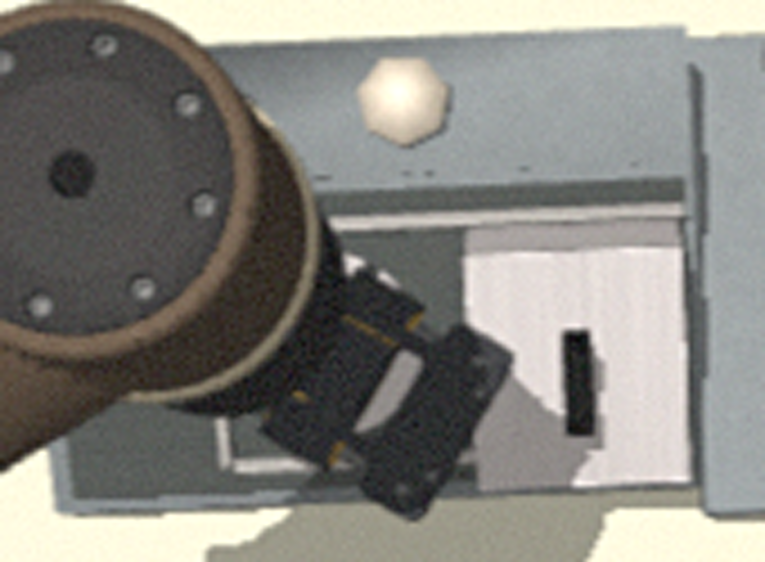

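{"api": "step_arm", "payload": {
  "commands": [
    [[0,0,0],-9],
    [[0,0,0],-10],
    [[0,0,0],-9],
    [[-2,15,0],-4.6],
    [[-2,28,0],0],
    [[-4,30,0],0],
    [[-3,28,0],0],
    [[0,18,0],0],
    [[0,0,0],0],
    [[0,0,0],0]
  ]
}}

```text
time_s: 10.2
tcp_pos: [0.552, -0.0028, 0.2002]
eef_rot: [180.0, 0.0, 1.5]
contact_force: [-0.5, 0.0, -0.3]
gripper_width: 0.0351
```

```bash
python3 snap.py 7; python3 go.py .546 -.0096 .13
```

```text
t 10.3 tcp [ 0.552  -0.0024  0.2003] rot [1.80e+02 2.00e-02 1.55e+00] j [ 20.  10. -17.  -0. -63.  71.] F [-0.4 -0.1  0.2] w 0.0353
shift tool -6.2 7.0 70.3
```

View pics/side7.png

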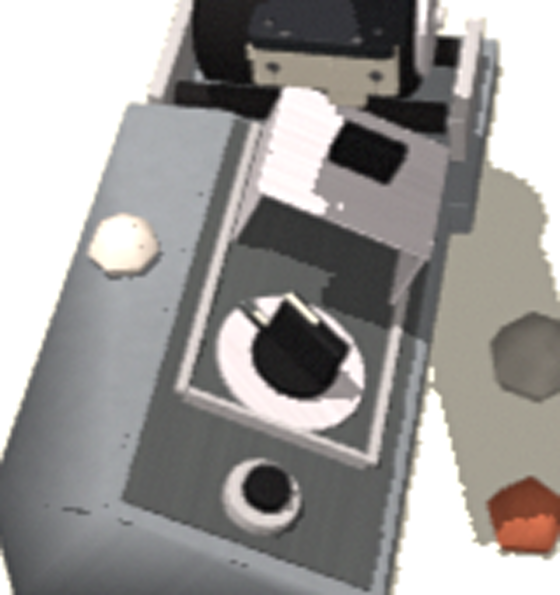

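View pics/top7.png

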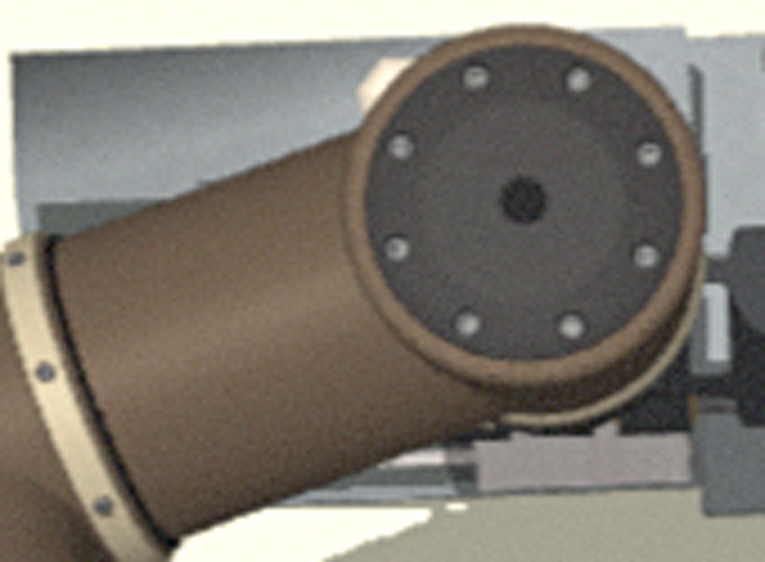

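```bash
python3 - <<'E'
from h import *
for t in("0","7"):
    c=np.load(f"pics/side{t}.npz"); cv2.imwrite(f"pics/z{t}.png",cv2.resize(cv2.convertScaleAbs(c["img"][278:324,244:300,::-1],alpha=1.3),None,fx=12,fy=12,interpolation=cv2.INTER_NEAREST))
E
```

```text
(no output)
```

View pics/z7.png

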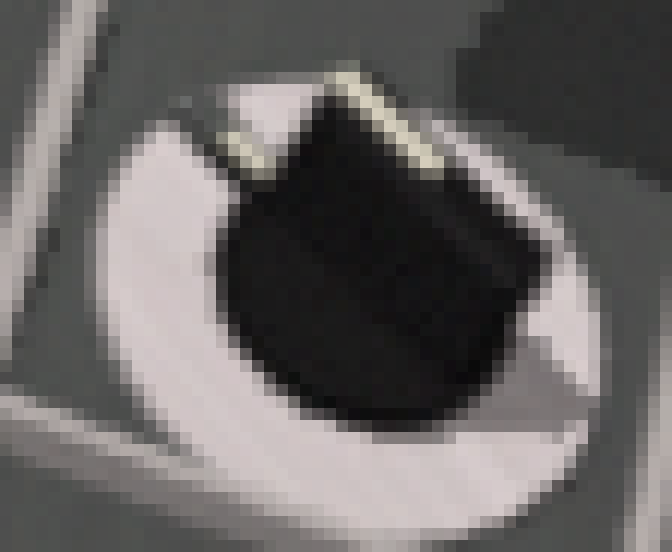

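View pics/z0.png

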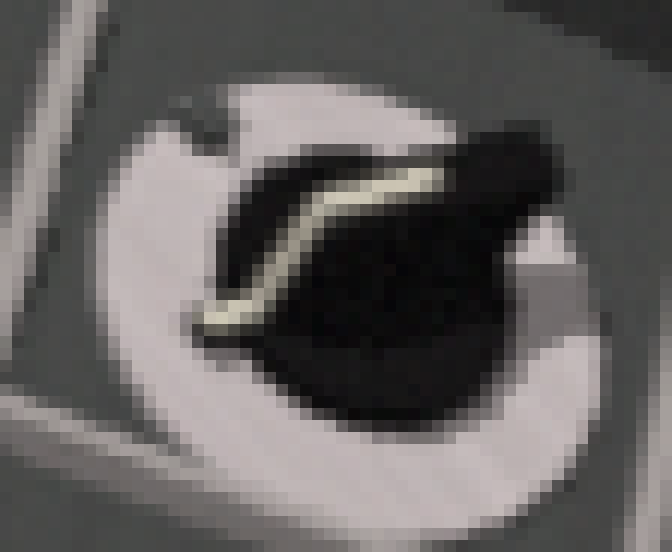

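```bash
python3 - <<'E'
from feat import *
c=np.load("pics/side7.npz"); R=rot(1.5); n=R[:,2]; O=np.array([.57575,.08134,.06785])
def f(x,y): return [244+x/12-.5,278+y/12-.5]
for k,x,y,h in [("ptr outer",232,140,12),("ptr outer",232,140,9),("ptr inner",268,170,12),("line out",345,78,46),("line in",435,160,46),
  ("tab0 lo",175,100,12),("tab0",205,122,12),("tab0 in",228,142,12),("tab top8",205,122,8),("tab far bright",187,100,12)]:
    L=(cast(c,np.array([f(x,y)]),n,O+n*h/1000)-O)@R; X,Y,_=L[0]*1000
    print(k,h,X.round(1),Y.round(1),"r",np.hypot(X,Y-35).round(1),"phi",np.degrees(np.arctan2(-(Y-35),X)).round(1))
a=[(cast(c,np.array([f(*p)]),n,O+n*.046)-O)@R for p in((345,78),(435,160))]; d=(a[0]-a[1])[0]; print("line dir phi",np.degrees(np.arctan2(-d[1],d[0])))
d=0
# forward: where would pointer/tab points (r=37,h=12) lie for various phi
for ph in (26,28,30,32,34,36,38):
    o=[]
    for rr in (32,37,42):
        P=O+R@np.array([rr*np.cos(np.radians(ph)),35-rr*np.sin(np.radians(ph)),12])/1000
        u,v=project(c,P); o+= [round((u+.5-244)*12),round((v+.5-278)*12)]
    print(ph,o)
E
```

```text
ptr outer 12 29.6 16.4 r 34.9 phi 32.2
ptr outer 9 29.0 13.9 r 35.8 phi 36.1
ptr inner 12 22.0 19.7 r 26.8 phi 34.7
line out 46 20.2 22.9 r 23.6 phi 31.0
line in 46 1.5 32.5 r 2.9 phi 59.4
tab0 lo 12 41.2 12.7 r 46.9 phi 28.4
tab0 12 35.1 14.8 r 40.4 phi 29.9
tab0 in 12 30.2 17.1 r 35.1 phi 30.6
tab top8 8 34.3 11.5 r 41.6 phi 34.5
tab far bright 12 39.2 11.7 r 45.6 phi 30.8
line dir phi 27.23822390519121
26 [231, 161, 210, 143, 189, 124]
28 [235, 158, 214, 139, 194, 120]
30 [239, 155, 219, 135, 199, 116]
32 [243, 152, 224, 132, 204, 112]
34 [247, 149, 229, 129, 210, 108]
36 [252, 147, 234, 126, 216, 105]
38 [256, 144, 239, 123, 222, 102]
```

```bash
python3 - <<'E'
from feat import *
R=rot(1.5); O=np.array([.57575,.08134,.06785])
for f in ("top0","side0","side7"):
    c=np.load(f"pics/{f}.npz"); L=(cloud(c)-O)@R*1000; L[...,1]-=35
    r=np.hypot(L[...,0],L[...,1]); phi=np.degrees(np.arctan2(-L[...,1],L[...,0]))
    off=np.median(L[...,2][(r>31)&(r<44)&(np.abs(phi)>100)])
    m=(r>30)&(r<50)&(phi>5)&(phi<65)&(L[...,2]-off>4)
    print(f,"ring h",off.round(1)); 
    for v,u in zip(*np.nonzero(m)): print((u,v),"r",r[v,u].round(1),"phi",phi[v,u].round(1),"h",(L[v,u,2]-off).round(1),"g",c["img"][v,u])
    b=(225,175,275,215)
    if f=="top0": cv2.imwrite("pics/zt0.png",cv2.resize(cv2.convertScaleAbs(c["img"][b[1]:b[3],b[0]:b[2],::-1],alpha=1.4),None,fx=14,fy=14,interpolation=cv2.INTER_NEAREST))
E
```

```text
top0 ring h 2.8
(np.int64(250), np.int64(189)) r 46.7 phi 27.5 h 9.3 g [96 94 90]
(np.int64(251), np.int64(189)) r 46.3 phi 30.1 h 5.1 g [46 48 45]
(np.int64(252), np.int64(189)) r 47.3 phi 32.4 h 5.2 g [35 36 36]
(np.int64(250), np.int64(190)) r 43.4 phi 28.9 h 5.3 g [69 70 67]
(np.int64(251), np.int64(190)) r 45.4 phi 31.0 h 8.5 g [43 46 43]
(np.int64(252), np.int64(190)) r 46.3 phi 33.4 h 8.0 g [41 44 43]
(np.int64(253), np.int64(190)) r 46.7 phi 35.9 h 5.7 g [47 47 45]
(np.int64(243), np.int64(191)) r 36.9 phi 9.2 h 5.4 g [117 111 111]
(np.int64(249), np.int64(191)) r 41.6 phi 27.3 h 8.9 g [82 80 78]
(np.int64(250), np.int64(191)) r 42.5 phi 29.9 h 8.8 g [44 48 45]
(np.int64(251), np.int64(191)) r 44.0 phi 32.2 h 10.4 g [47 48 48]
(np.int64(252), np.int64(191)) r 43.2 phi 35.3 h 4.5 g [43 44 43]
(np.int64(242), np.int64(192)) r 34.4 phi 6.0 h 5.2 g [121 114 112]
(np.int64(248), np.int64(192)) r 38.3 phi 25.7 h 8.0 g [107 103 100]
(np.int64(249), np.int64(192)) r 39.7 phi 28.5 h 9.5 g [69 69 66]
(np.int64(250), np.int64(192)) r 40.4 phi 31.2 h 8.7 g [45 48 46]
(np.int64(254), np.i
[... 1325 characters left out ...]
g [51 51 51]
(np.int64(260), np.int64(288)) r 41.1 phi 29.8 h 6.9 g [47 48 47]
(np.int64(261), np.int64(288)) r 39.7 phi 32.0 h 7.3 g [56 57 56]
(np.int64(262), np.int64(288)) r 39.0 phi 36.5 h 6.0 g [53 54 53]
(np.int64(263), np.int64(288)) r 36.9 phi 35.8 h 9.1 g [78 76 75]
(np.int64(260), np.int64(289)) r 39.8 phi 28.9 h 5.3 g [48 47 46]
(np.int64(261), np.int64(289)) r 37.8 phi 28.4 h 8.0 g [38 39 37]
(np.int64(263), np.int64(289)) r 35.6 phi 35.5 h 7.2 g [90 86 86]
(np.int64(265), np.int64(290)) r 32.7 phi 43.8 h 4.2 g [146 139 139]
(np.int64(258), np.int64(293)) r 37.4 phi 12.5 h 4.2 g [147 140 140]
(np.int64(261), np.int64(293)) r 32.3 phi 19.5 h 4.6 g [151 144 143]
side7 ring h 651.7
```

View pics/zt0.png

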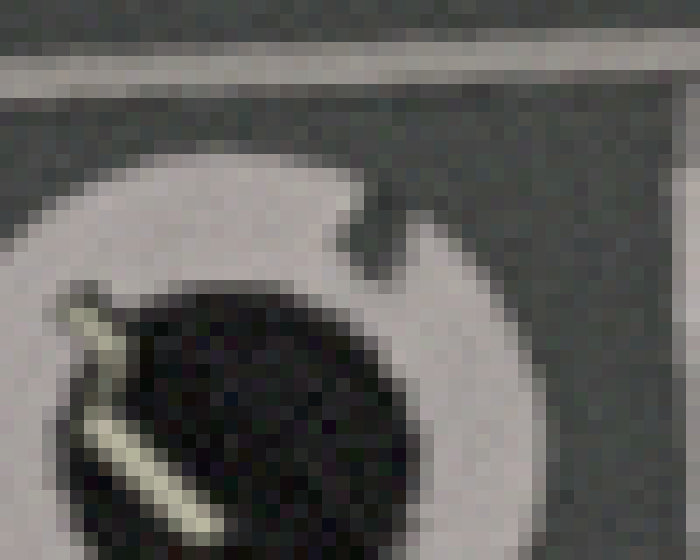

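Both views put the tab at about 31–33° right of up-slope. In the side view the pointer's white nose at crop (232,140) gives about 32° and the line on the bar top gives 31°. That is within about 2 mm, so on to the guard.

{"api": "step_arm", "payload": {
  "commands": [
    [[-6,7,0],0],
    [[0,0,20],0],
    [[0,0,25],0],
    [[0,0,17],0],
    [[0,0,10],0],
    [[0,0,0],0]
  ]
}}

```text
time_s: 11.05
tcp_pos: [0.5457, -0.0103, 0.1282]
eef_rot: [180.0, 0.1, 1.5]
contact_force: [-0.4, -0.5, -0.4]
gripper_width: 0.0352
```

```bash
python3 snap.py 8; python3 go.py .546 -.0096 .128
```

```text
t 11.15 tcp [ 0.5465 -0.0101  0.1292] rot [-1.80e+02 -5.00e-02  1.53e+00] j [ 19.  13. -23.   0. -53.  72.] F [ 0.3 -0.6  0. ] w 0.035
shift tool -0.5 -0.5 1.2
```

View pics/side8.png

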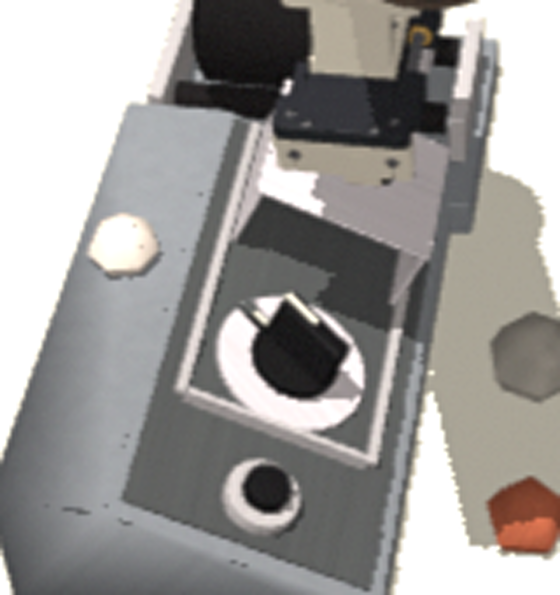

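{"api": "step_arm", "payload": {
  "commands": [
    [[0,-5,0],0],
    [[0,-6,0],0],
    [[0,-9,0],0],
    [[0,-10,0],0],
    [[0,-10,0],0],
    [[0,-10,0],0],
    [[0,-10,0],0],
    [[0,-10,0],0],
    [[0,-10,0],0],
    [[0,-10,0],0],
    [[0,-10,0],0],
    [[0,-10,0],0],
    [[0,-8,0],0],
    [[0,-5,0],0],
    [[0,0,0],0]
  ]
}}

```text
time_s: 13.02
tcp_pos: [0.5428, 0.1134, 0.1284]
eef_rot: [-180.0, 0.0, 1.5]
contact_force: [-0.1, -0.7, -0.1]
gripper_width: 0.0349
```

{"api": "step_arm", "payload": {
  "commands": [
    [[0,-3,0],0],
    [[0,-2,0],0],
    [[0,-2,0],0],
    [[0,-1,0],0],
    [[0,-1,0],0],
    [[0,0,0],0]
  ]
}}

```text
time_s: 13.78
tcp_pos: [0.5424, 0.1218, 0.1285]
eef_rot: [-180.0, 0.0, 1.5]
contact_force: [-0.8, -1.4, -0.6]
gripper_width: 0.0349
```

```bash
python3 snap.py 9
```

```text
(no output)
```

View pics/side9.png

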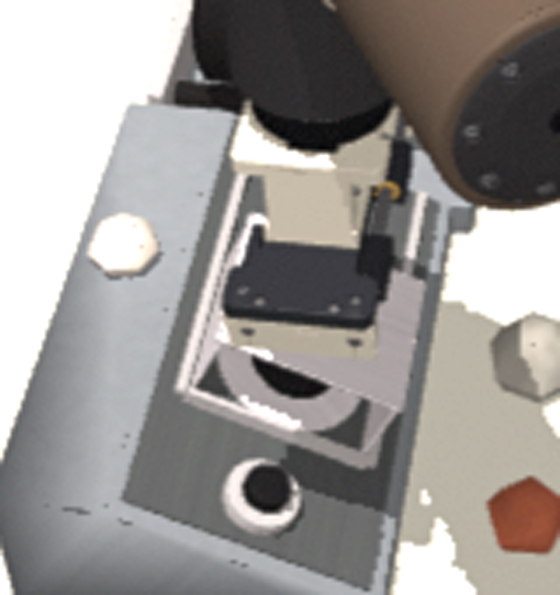

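The guard is nearly home (front edge at crop y≈370–405); creeping on until it meets the stop.

{"api": "step_arm", "payload": {
  "commands": [
    [[0,-1.5,0],0],
    [[0,-1.5,0],0],
    [[0,-1,0],0],
    [[0,-1,0],0],
    [[0,0,0],0]
  ]
}}

```text
time_s: 14.5
tcp_pos: [0.5423, 0.1261, 0.1285]
eef_rot: [179.9, 0.0, 1.5]
contact_force: [0.7, -5.2, -0.5]
gripper_width: 0.0353
```

{"api": "step_arm", "payload": {
  "commands": [
    [[0,-1,0],0],
    [[0,-1,0],0],
    [[0,0,0],0]
  ]
}}

```text
time_s: 14.88
tcp_pos: [0.5422, 0.1263, 0.1285]
eef_rot: [179.8, 0.1, 1.5]
contact_force: [3.5, -13.5, -1.2]
gripper_width: 0.0351
```

The guard is at its stop: the force rose to 13.5 N with no further travel. Backing off to mid-gap, then lifting.

{"api": "step_arm", "payload": {
  "commands": [
    [[0,6,0],0],
    [[0,6,0],0],
    [[0,0,-10],0],
    [[0,0,-25],0],
    [[0,0,-25],0],
    [[0,0,-12],10],
    [[0,-10,0],10],
    [[0,-10,0],0],
    [[0,0,0],0]
  ]
}}

```text
time_s: 16.0
tcp_pos: [0.5476, 0.1369, 0.2007]
eef_rot: [-180.0, -0.0, -18.2]
contact_force: [-0.8, 0.0, -0.3]
gripper_width: 0.0348
```

```bash
python3 snap.py 10;  python3 go.py .549 .217 .17
```

```text
t 16.1 tcp [0.5472 0.1362 0.2004] rot [ 1.7998e+02  2.0000e-02 -1.8320e+01] j [ 34.  11. -16.  -0. -63.  38.] F [-0.1 -0.9 -1.3] w 0.0352
shift tool -23.7 -77.2 30.4
```

View pics/side10.png

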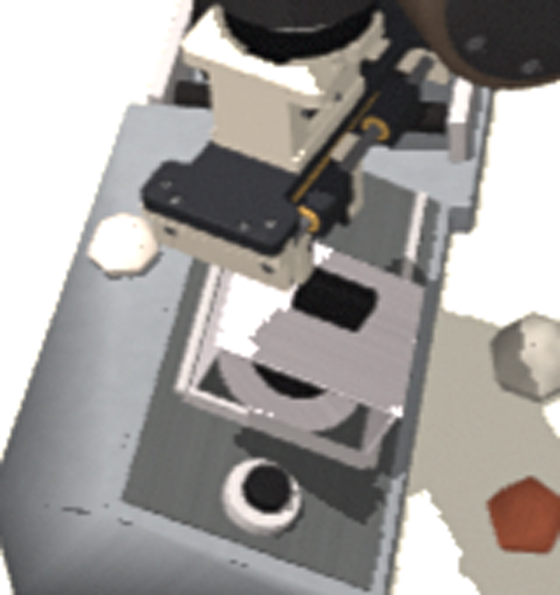

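```bash
python3 - <<'E'
from feat import *
R=rot(1.5); n=R[:,2]; O=np.array([.57575,.08134,.06785])
for t,pts in (("side10",[(220,345),(402,410)]),("side7",[(265,195),(442,252)])):
    c=np.load(f"pics/{t}.npz"); f=lambda x,y:[190+(x+.5)/3.5-.5,200+(y+.5)/3.5-.5]
    print(t,((cast(c,np.array([f(*p) for p in pts]),n,O+n*.056)-O)@R*1000).round(1)[:,:2].tolist())
E
```

```text
side10 [[54.0, 84.2], [-57.8, 80.3]]
side7 [[51.6, -35.1], [-65.1, -47.2]]
```

The guard edge measures at panel y≈82 mm (85 expected), a travel of about 123 mm. Now over to the button, jaws shut and turned along x.

{"api": "step_arm", "payload": {
  "commands": [
    [[-8,-26,0],0],
    [[-8,-26,0],0],
    [[-8,-25,0],0],
    [[0,0,0],10],
    [[0,0,0],10],
    [[0,0,0],10],
    [[0,0,0],10],
    [[0,0,0],10],
    [[0,0,0],10],
    [[0,0,20],10],
    [[0,0,20],0],
    [[0,0,20],0],
    [[0,0,20],0],
    [[0,0,10],0],
    [[0,0,0],0],
    [[0,0,0],0]
  ],
  "gripper": 1
}}

```text
time_s: 18.1
tcp_pos: [0.5495, 0.2171, 0.1113]
eef_rot: [-179.9, 0.0, -88.5]
contact_force: [-0.1, 1.1, 0.6]
gripper_width: 0.0004
```

```bash
python3 snap.py 11;  python3 go.py .549 .217 .098
```

```text
t 18.2 tcp [0.5495 0.2171 0.1114] rot [-1.7993e+02  5.0000e-02 -8.8470e+01] j [ 41.  18. -19.   0. -53. -39.] F [ 0.2 -0.4  0.9] w 0.0006
shift tool 0.1 0.5 13.4
```

View pics/side11.png

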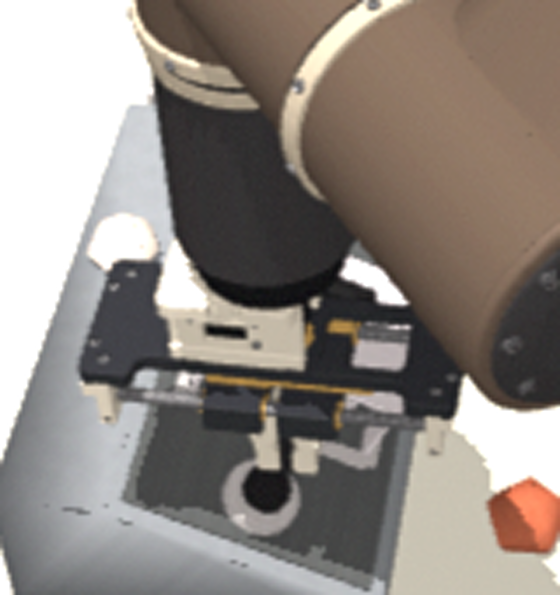

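View pics/top11.png

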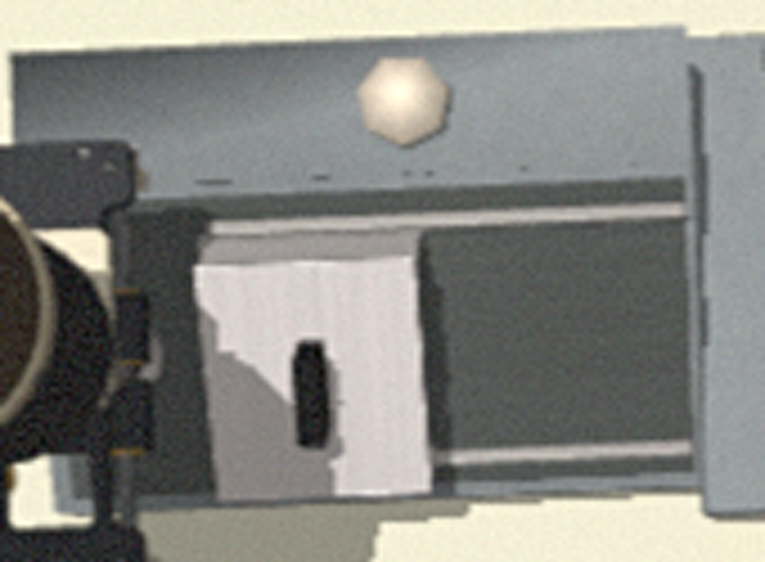

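{"api": "step_arm", "payload": {
  "commands": [
    [[0,0,7],0],
    [[0,0,5],0],
    [[0,0,0],0]
  ]
}}

```text
time_s: 18.58
tcp_pos: [0.5487, 0.2165, 0.0979]
eef_rot: [179.9, -0.0, -88.5]
contact_force: [0.0, -0.2, -0.4]
gripper_width: 0.0005
```

{"api": "step_arm", "payload": {
  "commands": [
    [[0,0,3],0],
    [[0,0,3],0],
    [[0,-0.4,1],0],
    [[0,-0.4,1],0],
    [[0,0,0],0]
  ]
}}

```text
time_s: 19.2
tcp_pos: [0.5499, 0.2168, 0.0905]
eef_rot: [-180.0, -0.0, -88.5]
contact_force: [0.2, 0.3, 0.8]
gripper_width: 0.0006
```

{"api": "step_arm", "payload": {
  "commands": [
    [[0,-0.4,1],0],
    [[0,-0.4,1],0],
    [[0,-0.4,1],0],
    [[0,0,0],0]
  ]
}}

```text
time_s: 19.7
tcp_pos: [0.551, 0.2168, 0.0874]
eef_rot: [180.0, -0.0, -88.5]
contact_force: [0.0, 0.1, 0.4]
gripper_width: 0.0006
```

{"api": "step_arm", "payload": {
  "commands": [
    [[0,0,1],0],
    [[0,0,1],0],
    [[0,0,1],0],
    [[0,0,0],0]
  ]
}}

```text
time_s: 20.2
tcp_pos: [0.5512, 0.2168, 0.0847]
eef_rot: [-180.0, -0.0, -88.5]
contact_force: [-0.4, -0.1, 2.1]
gripper_width: 0.0005
```

```bash
python3 snap.py 12;  python3 go.py .549 .217 .098
```

```text
t 20.3 tcp [0.5512 0.2169 0.0848] rot [-1.7998e+02  1.0000e-02 -8.8480e+01] j [ 40.  20. -20.   0. -50. -39.] F [0.3 0.5 1.6] w 0.0001
shift tool -0.2 2.2 -13.2
```

View pics/side12.png

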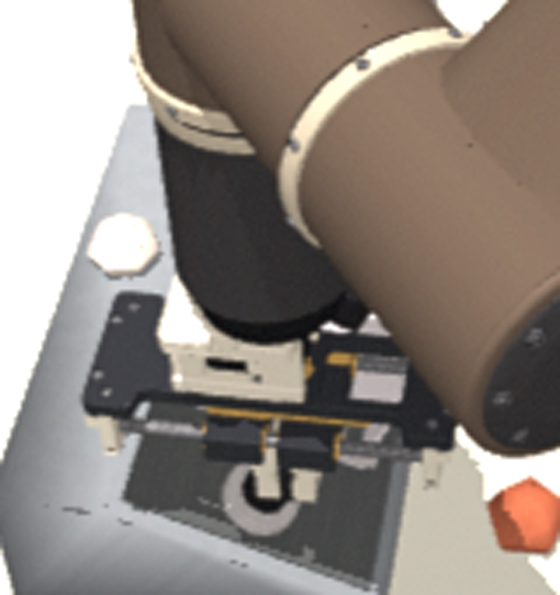

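Contact has begun with the up-slope fingertip on the button (crop (268,495)). Pressing along the panel normal.

{"api": "step_arm", "payload": {
  "commands": [
    [[0,-0.4,1],0],
    [[0,-0.4,1],0],
    [[0,-0.4,1],0],
    [[0,-0.4,1],0],
    [[0,0,0],0]
  ]
}}

```text
time_s: 20.92
tcp_pos: [0.5529, 0.2169, 0.0808]
eef_rot: [-180.0, 0.0, -88.5]
contact_force: [-0.4, -1.1, 4.7]
gripper_width: 0.0006
```

{"api": "step_arm", "payload": {
  "commands": [
    [[0,-0.4,1],0],
    [[0,-0.4,1],0],
    [[0,-0.4,1],0],
    [[0,0,0],0]
  ]
}}

```text
time_s: 21.42
tcp_pos: [0.5538, 0.217, 0.0791]
eef_rot: [-180.0, 0.0, -88.5]
contact_force: [-6.2, -1.6, 16.5]
gripper_width: 0.0005
```

{"api": "step_arm", "payload": {
  "commands": [
    [[0,-0.4,1],0],
    [[0,0,0],0]
  ]
}}

```text
time_s: 21.68
tcp_pos: [0.5539, 0.217, 0.0789]
eef_rot: [-180.0, 0.0, -88.4]
contact_force: [-9.7, -1.0, 23.3]
gripper_width: 0.0004
```

Bottomed out: about 5 N of spring, then a hard stop at 23 N. Releasing and retreating.

{"api": "step_arm", "payload": {
  "commands": [
    [[0,1.2,-3],0],
    [[0,2,-5],0],
    [[0,3,-10],0],
    [[0,0,-25],0],
    [[0,0,-40],0],
    [[0,0,-40],0],
    [[-20,20,-20],0],
    [[-40,30,0],0],
    [[-40,30,0],0],
    [[-40,30,0],0],
    [[-40,10,0],0],
    [[-40,0,0],0],
    [[-20,0,0],0],
    [[0,0,0],0],
    [[0,0,0],0]
  ]
}}

```text
time_s: 23.55
tcp_pos: [0.4216, 0.4525, 0.2193]
eef_rot: [180.0, -0.0, -88.5]
contact_force: [0.5, -0.2, -0.3]
gripper_width: 0.0003
```

```bash
python3 snap.py 13;  python3 go.py .549 .217 .098; python3 - <<'E'
from feat import *
R=rot(1.5); O=np.array([.57575,.08134,.06785])
for t in("top0","top13","side0","side13"):
    c=np.load(f"pics/{t}.npz"); L=(cloud(c)-O)@R*1000
    m=(np.hypot(L[...,0]-1,L[...,1]-135)<9)
    d=(np.abs(L[...,0])<15)&(L[...,2]>76)&(L[...,2]<95)&(L[...,1]>-110)&(L[...,1]<60)
    print(t,"btn h",np.median(L[...,2][m]).round(1),"fin y",L[...,1][d].mean().round(1),d.sum())
E
```

```text
t 23.65 tcp [0.4219 0.4524 0.2197] rot [179.99  -0.   -88.54] j [ 65.  16.  -7.  -0. -67. -64.] F [-0.5  0.1 -0.5] w 0.0004
shift tool 238.6 -121.1 121.7
top0 btn h 20.0 fin y -86.1 95
top13 btn h 19.9 fin y 35.8 99
side0 btn h 19.9 fin y -85.6 99
side13 btn h 20.3 fin y nan 0<stdin>:7: RuntimeWarning: Mean of empty slice.
  ret = ret.dtype.type(ret / rcount)
```

View pics/side13.png

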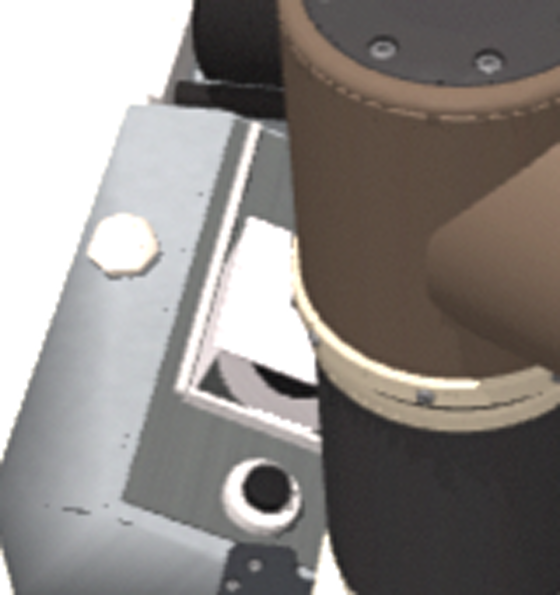

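View pics/top13.png

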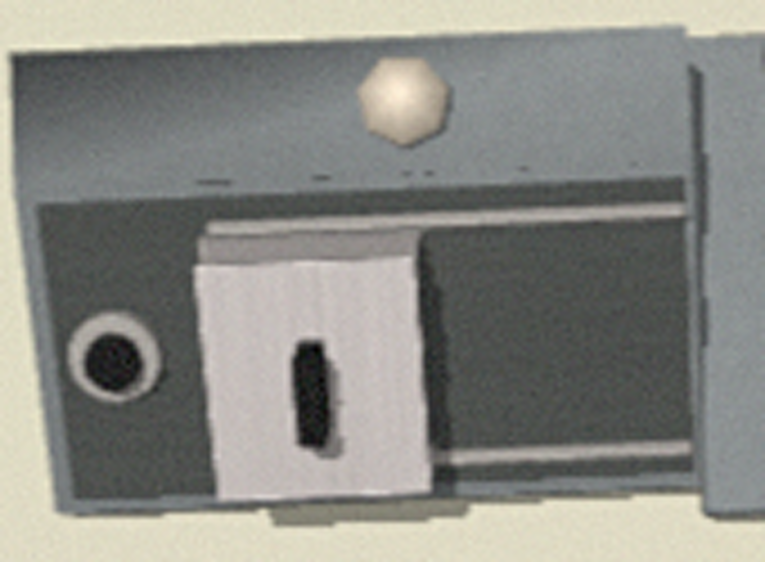

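```bash
python3 -c "
from plant import close_job
print(close_job())"
```

```text
the job is handed in; nothing more can be done
None
```

I set the knob, locked the guard over it, pressed the start button once and handed the job in at about 24 s. No verdict came back.

- **Knob:** I gripped the bar from above and turned it about 70° clockwise. With the gripper out of the way, I measured both from the side view in the panel frame. The pointer came out about 31–32° right of straight up the slope and the tab about 30–33°. That puts them roughly 2 mm apart or less, against the 5 mm limit. My readings differ by up to 4° between views. The top view was blocked at that moment, and the guard now hides the pointer, so this rests on the side view alone.
- **Guard:** I pushed it by the fin until it stopped moving and the force reached 13.5 N. Afterwards the fin's middle measured 35.8 mm across the panel, where 35 mm is over the knob. An earlier reading of the guard's edge gave 82 mm instead of 85 mm, which is within the edge-picking error.
- **Button:** I pressed it along the panel's normal through about 5 N of spring to a hard stop at 23 N. In the final pictures its top is back at its starting height (19.9–20.3 mm against 20.0 mm before, by the depth map).
- **Bystanders and ring:** The deck stone looks unmoved in the last top picture. I did not re-measure the front stones, the jar, the mug or the tab ring at the end. The moves kept clear of them and I saw no unexpected forces. At the end the arm was clear and reading no force.

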